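Show the stubby screwdriver's tip to the inspection camera

TASK

Take the short stubby screwdriver out of the open parts bin and hold it up in the air to the inspection camera, so that its tip can be checked for wear: the blade pointing straight into the lens along the line of sight (the camera looks down at a slant), with the tip 60 mm in front of the middle of the lens. Finish while still holding it there, still. Do not touch the camera or its stand, leave the longer screwdriver and the tape roll in the bin, and do not push about the loose things on the bench.

Things in the scene. Friction and masses are not known exactly. Their poses are not given: they have to be found in the camera images.
- bin: open grey plastic parts bin, 260 (its x) x 320 (its y) x 45 mm high, walls and floor 5 mm thick, fixed to the bench; origin under the centre of its floor on the bench top, z up. It stands right of the middle of the bench. In it lie, side by side along its y and about 95 mm apart in any order, the stubby screwdriver, a longer screwdriver and a roll of tape
- stub: the short stubby screwdriver, 128 mm long, roughly 60 to 130 g, lying in the bin, tip roughly away from the robot; origin under the middle of its length, z up, tip toward its -y. The fluted handle runs from y = -8 to +54 mm (middle +23), 32 mm wide along x, 27 mm high; a cap ends at +64. The shank is 6 mm thick, its axis 13.5 mm above the underside
- stub_tip (a point): the tip of the stubby screwdriver's blade, at (0, -64, 13.5) mm in its frame, same axes as stub
- long_driver: the longer screwdriver in the bin, 208 mm long, handle 30 mm wide and 26 mm high; same axes as the stubby one (tip toward its -y); leave it in the bin
- tape_roll: small roll of black tape lying flat in the bin, 58 mm across, 19 mm high; origin under its centre; leave it in the bin
- camera_stand: inspection camera's stand on the left of the bench, fixed: square steel foot 120 x 120 x 12 mm, behind the head a steel column up to 280 mm high with a fork that carries the camera head, 80 mm wide, at 250 mm height; origin under the foot's centre, its -x is the side the camera looks to (roughly to the robot's right)
- lens (a point): centre of the front face of the lens (36 mm across, the front end of the black barrel of the camera head; the grey head is 56 mm wide, 50 mm high, and with the barrel about 95 mm long). Its -x axis is the direction in which the camera looks, slanting down; its y is level and its z is the camera's up
- focus (a point): point on the line of sight 60 mm in front of the lens, where the tip has to be; same axes as lens (its +x points straight back to the lens). Nothing is there but air; it lies about 0.17 to 0.24 m above the bench
- measure: tape measure lying loose on its side on the bench, 66 x 75 x 39 mm; origin under its centre; bystander
- pliers: combination pliers lying loose on the bench near its front edge, between bin and camera stand, 67 x 185 x 14 mm; origin under the centre; bystander
Mind the look-alikes: they are no part of the job. Leave any orange look-alike of the stub alone.

How it is judged:
By the outcome, as a careful person would: the job done as asked, in the order asked, and still so for the second after the job is handed in, while the arm keeps its last pose, push and grip.
It also fails if it takes over 35 s, if anything falls off the work surface, if the arm or the gripper's body presses on something with over 40 N, if the wrist force passes 120 N, or if a joint passes its speed limit or range.

ROBOT

A 6-joint arm with a two-finger parallel gripper is mounted at the origin on a cart in front of the work surface, level with it; the furniture and walls round the work are solid. World frame = base frame: x ahead of the robot, y to its left, z up, the work surface at z = 0. Lengths are in mm, angles in degrees, forces in N, time in s.
With the tool pointing down it reaches from about 300 to 850 mm from the base axis. Payload 4.2 kg.
Tool frame: the origin (TCP) lies at the very end of the fingers, on their centre line; the grasp point (between the pads) lies 19 mm behind it (env.grip_point_offset is the distance from the TCP to the grasp point, in mm); z points along the fingers, y is the line along which they close (so a half turn about z gives the same grasp; the last joint's range is limited). The gripper opens to 91 mm and grips with 3 to 60 N. Pads are 32 mm wide; open, the fingers measure 118 mm over their backs; the gripper's body (76 mm by 178 mm) begins 60 mm behind the grasp point.
Start: joints at [71.677, 18.312, 89.639, -0, 72.044, -1.146], TCP at [169.816, 549.368, 213.976] pointing down, gripper open.
Joint ranges: [-177.97, 177.97], [-48.28, 115.42], [12.27, 149.76], [-77.06, 257.06], [2.81, 150.46], [-146.56, 146.56]. Speed limits (degrees/s): [147.25, 147.25, 180, 180, 180, 180].

INTERFACE

Orientations are given as [roll, pitch, yaw] about the fixed x, y, z axes, in that order (R = Rz(yaw) Ry(pitch) Rx(roll)).
In Python, from workcell import env gives the robot as it stands. The module is installed in compiled form; this text tells all that it offers.
- The arm moves only by the tool arm_command, never from a script. Its argument "rows" is a list of rows, each an object with "delta_pos": the shift along the tool's x, y, z in mm, a list of three; "roll": the turn about the tool's z in units of 5 degrees (1.0 is 5 degrees); "jaw": the opening in per cent of the stroke, from 0 (shut) to 100 (fully open). A call has 1 to 20 rows; each row is the pose to reach, as a shift and turn from the pose commanded when the call began, along the tool's axes at that moment; what a row does not reach only later rows make up. A row lasts 1/12 s, in which the tool goes at most 41.7 mm and 7.16 degrees, less where a joint would pass 70% of its speed; a pose out of reach is approached as far as the arm can. A call with a gripper value outside its range is refused whole. The fingers move at their own pace and stop on an object; "squeeze" is the grip in N (left out, the last holds). Time passes only in rows, so rows that repeat a pose let the fingers close. It gives the time, the measured TCP pose, the force, the opening and the grip force at its end, in the units of the state.
- env.state(): the state, without advancing time (a new reading comes with each control period).
- env.grab_frame(name): name is "scene" or "top"; returns a dict with "img" (384x512x3 uint8, blue, green, red), "z_map" (384x512 float32, mm along the optical axis (not along the pixel's ray), 0 where there is no reading), "fov_y" (degrees; the focal length in pixels is half the picture's height over the tangent of half this angle, whatever the lens; pixels are square), "cx", "cy" (the principal point, pixels), "R" (3x3) and "t" (3): a world point X has camera coordinates R X + t. Camera axes: x right, y down, z forward; pixel columns grow to the right and rows downward; lengths in mm; the calibration is good to about 2 mm. A picture is of the moment at which its call begins.
- env.job_done(): hands the job in; it is judged then, once.
The state is a dict: "time_s": time; "qpos": joint angles; "qvel": joint speeds; "effort": joint torques, N m; "ee_pos": TCP position; "ee_rot": TCP orientation; "force": force on the tool from outside, world axes, zero at the start; "torque": the same for the moment, N m; "gripper_width": finger opening in mm; "gripper_force": force on a finger pad.
Only numpy, scipy, OpenCV 4.12 (cv2) and the standard library are available. Lean on these libraries where they do the work, as an engineer would, in place of code of your own. Each camera call takes 0.05 s, during which the arm holds its last target. There are 200 camera calls.

## Working session

There is one attempt and no reset: what is moved stays moved. The work goes in short steps, Python scripts to look and compute and a tool call to move; the robot and the scene stay as the last step left them, time stands still between calls to the robot, and variables do not carry over. Pictures are saved under pics/ and viewed, at most 10 in all, crops included, and the job is handed in when it is done.

Besides the shell and the picture viewer there is one more tool, called after "Request:" as name(argument=value, ...), one argument or row to a line, values as JSON. arm_command: Moves the arm, as the interface text tells. Its arguments: {"type":"object","properties":{"rows":{"type":"array"},"squeeze":{"type":"number"}},"required":["rows"]}

```bash
mkdir -p pics; cat > h.py <<'E'
import numpy as np,cv2
from workcell import env
def grab(n):
    f=env.grab_frame(n); f['f']=f['img'].shape[0]/2/np.tan(np.radians(f['fov_y']/2)); return f
def cloud(f):
    z=f['z_map'].astype(float); v,u=np.indices(z.shape)
    P=np.stack([(u-f['cx'])/f['f']*z,(v-f['cy'])/f['f']*z,z],-1)
    W=(P-f['t'])@f['R']; W[z<=0]=np.nan; return W
def proj(f,X):
    c=np.asarray(X)@f['R'].T+f['t']; return c[...,:2]/c[...,2:]*f['f']+[f['cx'],f['cy']]
E
python3 - <<'E'
from h import *
s=env.state(); print(s)
for n in('scene','top'):
    f=grab(n); np.save(n,f,allow_pickle=True); cv2.imwrite(f'pics/{n}0.png',cv2.resize(f['img'],(800,600)))
    print(n,-f['R'].T@f['t'],f['R'][2],f['fov_y'])
E
```

```text
{'time_s': 0.0, 'qpos': array([ 7.16770740e+01,  1.83497902e+01,  8.97055622e+01, -6.54513817e-04,
        7.20453897e+01, -1.14854284e+00]), 'qvel': array([ 0.00262026, -0.07871544,  0.06686743, -0.0518079 ,  0.05671564,
        0.08490447]), 'effort': array([-4.22339299e-04, -4.12471390e+01, -2.31973439e+01,  7.26166950e-02,
        4.57319291e-02, -1.59262668e-04]), 'ee_pos': array([169.65388837, 548.86748242, 213.14456996]), 'ee_rot': array([-1.79899266e+02, -1.39716669e-03,  1.62825818e+02]), 'force': array([ 0.04073009, -0.00504096, -0.24447244]), 'torque': array([-0.00706424, -0.0170056 , -0.0272156 ]), 'gripper_force': 0.0, 'gripper_width': 90.89778518794874}
scene [-288.6745265  -603.24180675 1108.0896344 ] [ 0.59893653  0.40986766 -0.68795605] 50.54675593691675
top [-375.55312782 -110.04253723 1343.33970175] [ 0.62396549  0.070426   -0.77827196] 42.622319581929226
```

View pics/scene0.png

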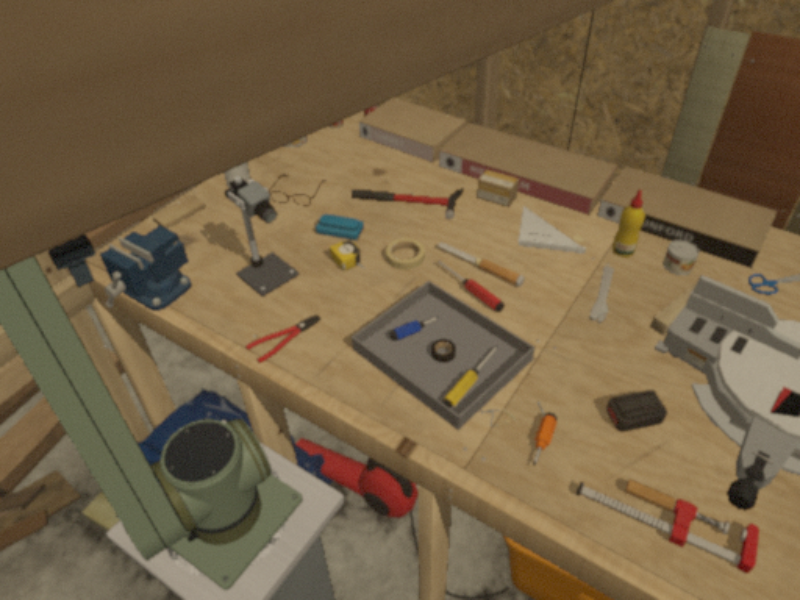

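View pics/top0.png

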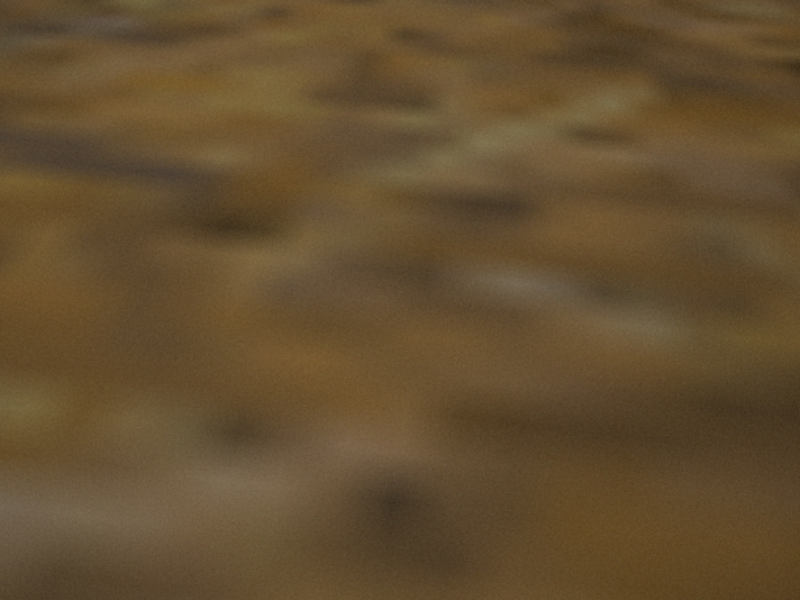

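The scene picture shows the bin centred near (443,350). In it are a blue short driver (410,328), the tape roll (443,348) and a yellow driver (468,380). The camera stand is at (255,225), the pliers at (285,338) and the tape measure at (345,255). The top camera is blurred or blocked.

Candidates for the stub are blue (410,328), yellow (468,380), orange on the bench (543,435), and red (480,290) and wooden (495,265) on the bench. By the description (in the bin, shorter) I choose blue, and will check its length with a crop.

```bash
python3 - <<'E'
from h import *
f=np.load('scene.npy',allow_pickle=True).item(); W=cloud(f)
t=np.load('top.npy',allow_pickle=True).item(); print('topz',np.percentile(t['z_map'],[0,5,50,95,100]))
def at(u,v):
    c,r=int(u*.64),int(v*.64); return W[r,c].round(0)
for n,p in dict(blue=(405,330),bluetip=(434,320),yel=(462,387),yeltip=(494,350),tape=(443,348),pliers=(285,338),binL=(355,345),binT=(430,287),binR=(531,350),binB=(460,420),foot=(267,274),barrel=(266,212),head=(248,193),bench=(300,400)).items(): print(n,at(*p))
img=f['img']
def crop(n,x0,y0,x1,y1,s):
    cv2.imwrite(n,cv2.resize(img[y0:y1,x0:x1],None,fx=s,fy=s,interpolation=cv2.INTER_CUBIC))
a=cv2.resize(img[175:275,215:350],(800,592),interpolation=cv2.INTER_CUBIC); cv2.imwrite('pics/binc.png',a)
b=cv2.resize(img[90:200,130:245],(627,600),interpolation=cv2.INTER_CUBIC); cv2.imwrite('pics/camc.png',b)
E
```

```text
topz [  0.         118.97360802 165.57189941 272.00550842 306.53878784]
blue [541. -45.  35.]
bluetip [616. -75.  22.]
yel [ 471. -233.   31.]
yeltip [ 605. -242.   23.]
tape [ 561. -134.   10.]
pliers [389. 194.   7.]
binL [450.  32.  26.]
binT [698. -16.  34.]
binR [ 628. -316.   46.]
binB [ 392. -273.   38.]
foot [529. 378.  14.]
barrel [514. 313. 249.]
head [519. 369. 277.]
bench [283.  62. -19.]
```

View pics/binc.png

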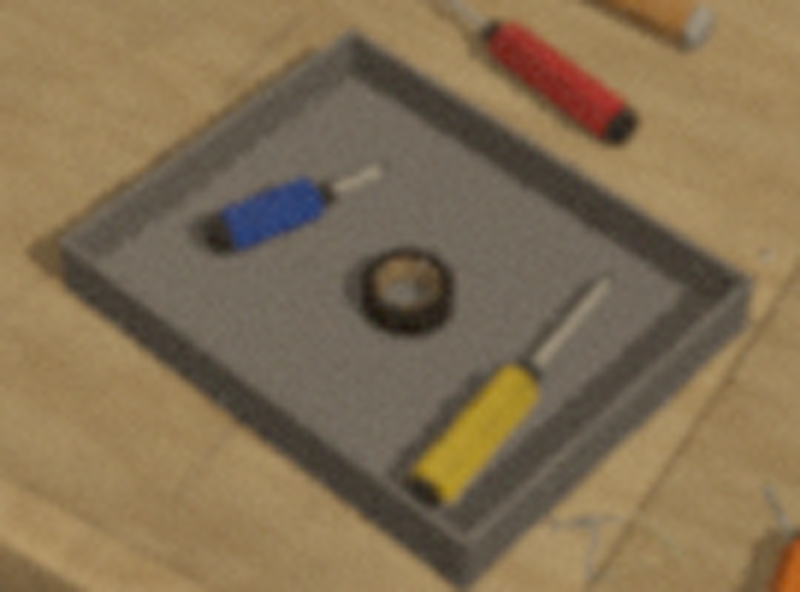

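View pics/camc.png

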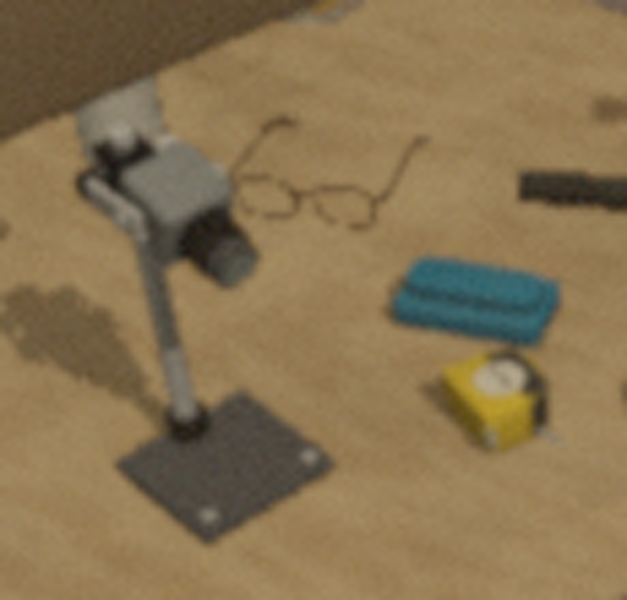

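Blue is the stub: in the crop its cap is at about (215,235), its handle at (270,215) and its tip at (380,172). Yellow is about twice as long, and the tape is at (405,290). The second crop shows the camera head at (180,195), its lens barrel facing lower right at (232,260), and the foot at (225,465). Next I measure both.

```bash
python3 - <<'E'
from h import *
F=[np.load('scene.npy',allow_pickle=True).item()]+[grab('scene') for _ in range(8)]
zs=np.stack([f['z_map'] for f in F]); zs[zs<=0]=np.nan
f=dict(F[0]); f['z_map']=np.nan_to_num(np.nanmedian(zs,0)); f['img']=np.mean([g['img'] for g in F],0).astype(np.uint8)
print('noise',np.nanmedian(np.nanstd(zs,0)))
np.save('scene',f,allow_pickle=True); W=cloud(f)
def unproj(uv,z):  # world pt on plane z
    d=np.array([(uv[0]-f['cx'])/f['f'],(uv[1]-f['cy'])/f['f'],1])@f['R']; c=-f['R'].T@f['t']; return c+d*(z-c[2])/d[2]
b=W[260:330,150:210].reshape(-1,3)
# bench check
for u,v in((150,290),(230,150),(300,280)): print('bench',W[v-3:v+3,u-3:u+3].reshape(-1,3).mean(0).round(1))
for u,v in((275,205),(255,240)): print('floor',W[v-2:v+3,u-2:u+3].reshape(-1,3).mean(0).round(1))
hsv=cv2.cvtColor(f['img'],cv2.COLOR_BGR2HSV)
for n,(lo,hi,box) in dict(blue=((105,120,50),(125,255,255),(240,195,285,225)),yel=((20,120,80),(32,255,255),(270,225,320,270))).items():
    m=cv2.inRange(hsv,lo,hi); k=np.zeros_like(m); x0,y0,x1,y1=box; k[y0:y1,x0:x1]=1; m=m*k
    P=W[m>0]; P=P[P[:,2]>12]; mu=np.median(P,0); print(n,len(P),mu.round(1),np.percentile(P[:,2],[5,50,95]).round(1))
    vv,uu=np.nonzero(m); (c,(w,h),a)=cv2.minAreaRect(np.stack([uu,vv],1).astype(np.float32)); print(c,w,h,a)
    q=P[:,:2]-P[:,:2].mean(0); ev,V=np.linalg.eigh(q.T@q); d=V[:,1]; d=d*np.sign(d[0]); s=q@d; print('dir',np.degrees(np.arctan2(d[1],d[0])).round(1),'ext',np.percentile(s,[1,99]).round(1),P.mean(0).round(1))
s=5.926
for n,p in dict(tip=(380,172),shank0=(332,188),cap=(206,233)).items(): print(n,unproj((215+p[0]/s,175+p[1]/s),18.5).round(1))
g=(W[...,2]>190)&(W[...,2]<330)&(W[...,0]>430)&(W[...,0]<620)&(W[...,1]>270)&(W[...,1]<450)
vv,uu=np.nonzero(g); np.save('head',np.c_[W[g],uu,vv]); print(g.sum())
# print head map rows
for v in range(112,146,2): print(v,[tuple(int(x) for x in W[v,u]) if g[v,u] else 0 for u in range(144,180,3)])
E
```

```text
noise 2.7435226
bench [ 27.1 -50.8 211.6]
bench [795.4 274.9  10.3]
bench [ 387.1 -297.9    1. ]
floor [615.9 -66.4  11.7]
floor [ 422.9 -105.4   33.2]
blue 89 [549.9 -45.4  30. ] [22.  30.  33.9]
(260.82757568359375, 210.56895446777344) 5.756555557250977 15.227017402648926 68.19859313964844
dir -29.0 ext [-27.9  28. ] [550.1 -46.   28.9]
yel 214 [ 471.2 -233.8   30.8] [20.6 30.8 33.1]
(295.02410888671875, 247.28964233398438) 9.219358444213867 26.013856887817383 40.23636245727539
dir -4.1 ext [-46.4  49.1] [ 471.6 -232.8   28.7]
tip [622.7 -80.   18.5]
shank0 [594.8 -62.   18.5]
cap [521.3 -17.   18.5]
590
112 [0, 0, 0, 0, 0, 0, 0, 0, 0, 0, 0, 0]
114 [0, 0, (542, 430, 279), (548, 420, 279), 0, 0, 0, 0, 0, 0, 0, 0]
116 [0, (537, 442, 270), (540, 429, 272), (545, 419, 273), (554, 413, 270), (572, 418, 258), (575, 405, 261), 0, 0, 0, 0, 0]
118 [0, (534, 441, 263), (534, 425, 268), (539, 414, 270), (548, 409, 266), (543, 386, 277), (551, 379, 275), (556, 370, 275), 0, 0, 0, 0]
120 [0, (525, 433, 262), (530, 422, 263), (536, 413, 262), (527, 386, 278), (534, 378, 276), (541, 370, 276), (5
[... 882 characters left out ...]
386, 240), (502, 369, 247), (504, 356, 250), (509, 346, 252), (514, 336, 252), (518, 325, 254), (524, 316, 253), (537, 315, 246), 0]
134 [0, 0, 0, 0, (542, 422, 192), (503, 357, 242), (509, 348, 242), (511, 334, 246), (513, 321, 250), (520, 313, 248), (527, 306, 247), 0]
136 [0, 0, 0, 0, 0, (506, 363, 229), (511, 353, 229), (508, 333, 240), (511, 321, 242), (513, 308, 246), (524, 305, 240), (536, 303, 233)]
138 [0, 0, 0, 0, 0, 0, (512, 357, 218), (507, 334, 230), (507, 318, 237), (511, 307, 239), (524, 306, 231), 0]
140 [0, 0, 0, 0, 0, 0, 0, 0, (508, 322, 226), (510, 308, 230), (524, 309, 221), 0]
142 [0, 0, 0, 0, 0, 0, 0, 0, 0, (512, 313, 218), 0, 0]
144 [0, 0, 0, 0, 0, 0, 0, 0, 0, 0, 0, 0]
```

```bash
cat > fit.py <<'E'
from h import *
from scipy.optimize import least_squares
from scipy.spatial.transform import Rotation as Ro
f=np.load('scene.npy',allow_pickle=True).item()
def unproj(uv,z):
    d=np.array([(uv[0]-f['cx'])/f['f'],(uv[1]-f['cy'])/f['f'],1])@f['R']; c=-f['R'].T@f['t']; return c+d*(z-c[2])/d[2]
C=np.array([unproj((130+x/5.45,90+y/5.45),12) for x,y in((118,465),(240,392),(333,463),(210,543))]); print('foot',C.round(0)[:,:2].tolist(),C.mean(0).round(1))
for i in range(4):
    e=C[(i+1)%4]-C[i]; print('edge',np.linalg.norm(e).round(0),np.degrees(np.arctan2(e[1],e[0])).round(1))
P=np.load('head.npy')[:,:3]; P=P[(P[:,2]>205)&(P[:,1]<415)]
# local frame: +x back from lens, y level, z up
def sdf(p,P):
    L=p[:3]; R=Ro.from_euler('ZY',[p[3],p[4]],degrees=True)  # x axis = backward: yaw, pitch
    q=R.inv().apply(P-L); lb,r=p[5],p[6]
    a=np.abs(q-[ (lb+95)/2,0,p[7]])-[ (95-lb)/2,28,25]
    box=np.linalg.norm(np.maximum(a,0),axis=1)+np.minimum(a.max(1),0)
    c=np.c_[np.hypot(q[:,1],q[:,2])-r,np.abs(q[:,0]-lb/2)-lb/2]
    cyl=np.linalg.norm(np.maximum(c,0),axis=1)+np.minimum(c.max(1),0)
    return np.minimum(box,cyl)
best=None
for yaw in(70,80,90,100,110):
  for pit in(-15,-30,-40):
    o=least_squares(lambda p:np.r_[sdf(p,P),(p[5]-40)/5,(p[6]-20)/.7,p[7]/.7],[525,308,235,yaw,pit,40,20,0],loss='soft_l1',f_scale=2)
    if best is None or o.cost<best.cost: best=o
p=best.x; r=sdf(p,P); print(p.round(1),'cost',best.cost,'med|r|',np.median(abs(r)),len(P),(abs(r)<4).sum())
R=Ro.from_euler('ZY',p[3:5],degrees=True).as_matrix(); print('back axis',R[:,0].round(3),'focus',(p[:3]-60*R[:,0]).round(1))
np.save('lens',np.c_[R,p[:3]])
img=cv2.resize(f['img'][90:200,130:245],None,fx=5,fy=5,interpolation=cv2.INTER_CUBIC)
t=np.linspace(0,2*np.pi,60); 
def dr(Q,col): cv2.polylines(img,[((proj(f,p[:3]+Q@R.T)-[130,90]+.5)*5).astype(np.int32)],True,col,1)
dr(np.c_[0*t,18*np.cos(t),18*np.sin(t)],(0,0,255)); dr(np.array([[0,0,0],[-60,0,0]]),(0,255,0))
for x in(p[5],95): dr(np.array([[x,28,25],[x,-28,25],[x,-28,-25],[x,28,-25]]),(255,0,255))
cv2.imwrite('pics/fit.png',img)
E
python3 fit.py
```

```text
foot [[490.0, 442.0], [602.0, 422.0], [577.0, 308.0], [464.0, 327.0]] [533.1 374.7  12. ]
edge 114.0 -10.3
edge 117.0 -102.2
edge 115.0 170.4
edge 118.0 77.4
[ 5.263e+02  3.108e+02  2.286e+02  8.300e+01 -1.750e+01  3.860e+01
  2.100e+01  2.000e-01] cost 1663.8035883952903 med|r| 1.3903190127576295 489 410
back axis [0.116 0.947 0.301] focus [519.3 254.  210.6]
```

View pics/fit.png

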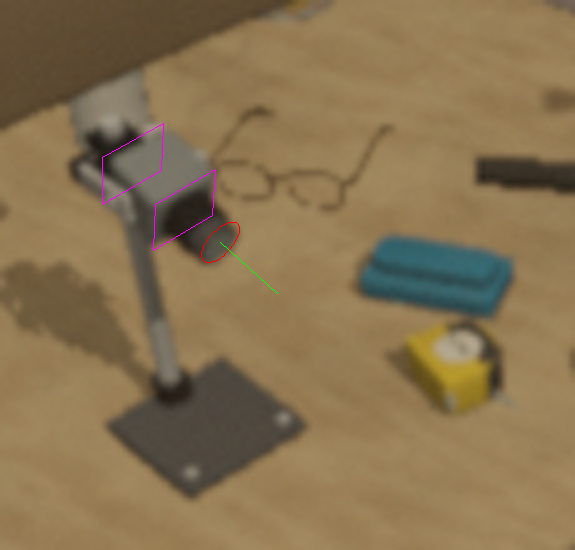

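```bash
cat > fit2.py <<'E'
exec(open('fit.py').read().split('best=None')[0])
for _ in range(1):
    Z=f['z_map']; dil=cv2.dilate(Z,np.ones((3,3)))-cv2.erode(Z,np.ones((3,3)))
    H=np.load('head.npy'); k=dil[H[:,4].astype(int),H[:,3].astype(int)]<28; H=H[k]
    P=H[(H[:,2]>205)&(H[:,1]<400),:3]; print(len(P))
for fy in(None,75,78.4,82,86):
  best=None
  for pit in(-12,-20,-28,-36):
    o=least_squares(lambda p:np.r_[sdf(p,P),(p[5]-40)/5,(p[6]-20)/.7,p[7]/.7]+0 if fy is None else np.r_[sdf(p,P),(p[5]-40)/5,(p[6]-20)/.7,p[7]/.7,(p[3]-fy)*100],[525,308,235,fy or 80,pit,40,20,0],loss='cauchy',f_scale=2)
    if best is None or o.cost<best.cost: best=o
  p=best.x; R=Ro.from_euler('ZY',p[3:5],degrees=True).as_matrix(); print(fy,p.round(1),round(best.cost,1),'focus',(p[:3]-60*R[:,0]).round(1))
# top face plane fit
m=np.zeros(Z.shape,np.uint8); poly=(np.array([[150,135],[205,162],[160,196],[115,155]])/5+[130,90]).astype(np.int32)
cv2.fillPoly(m,[poly],1); m=cv2.erode(m,np.ones((3,3))); W=cloud(f); T=W[m>0]; 
for _ in range(3):
    c=T.mean(0); n=np.linalg.svd(T-c)[2][2]; n*=np.sign(n[2]); r=(T-c)@n; T=T[abs(r)<3]
print('top n',n.round(3),len(T),r.std(),'tilt',np.degrees(np.arccos(n[2])),'az of downhill',np.degrees(np.arctan2(-n[1],-n[0])))
# foot rect from dark mask
g=f['img'].max(2); k=np.zeros_like(g); k[158:195,148:190]=1
mm=((g<85)*k).astype(np.uint8); mm=cv2.morphologyEx(mm,cv2.MORPH_CLOSE,np.ones((5,5)))
ct=max(cv2.findContours(mm,0,1)[0],key=cv2.contourArea)[:,0]
Q=np.array([unproj(c,12)[:2] for c in ct]).astype(np.float32); print('foot',cv2.minAreaRect(Q))
E
python3 fit2.py
```

```text
foot [[490.0, 442.0], [602.0, 422.0], [577.0, 308.0], [464.0, 327.0]] [533.1 374.7  12. ]
edge 114.0 -10.3
edge 117.0 -102.2
edge 115.0 170.4
edge 118.0 77.4
342
None [ 5.238e+02  3.088e+02  2.277e+02  7.890e+01 -1.820e+01  4.070e+01
  2.070e+01 -2.000e-01] 265.7 focus [512.8 252.9 209. ]
75 [520.2 309.3 228.5  75.  -18.3  40.5  19.5  -1.1] 294.3 focus [505.5 254.3 209.7]
78.4 [ 5.233e+02  3.088e+02  2.278e+02  7.840e+01 -1.810e+01  4.060e+01
  2.060e+01 -3.000e-01] 266.1 focus [511.9 253.  209.1]
82 [ 5.263e+02  3.088e+02  2.272e+02  8.200e+01 -1.830e+01  4.110e+01
  2.180e+01  3.000e-01] 283.2 focus [518.4 252.4 208.4]
86 [529.1 309.  227.   86.  -17.7  42.2  22.9   1.2] 333.9 focus [525.1 251.9 208.8]
top n [-0.059 -0.304  0.951] 69 0.9663199781683413 tilt 18.023978664981595 az of downhill 78.94968025512999
foot ((535.3516845703125, 390.693115234375), (140.3928985595703, 112.77164459228516), 77.78827667236328)
```

```bash
cat > stub.py <<'E'
from h import *
from scipy.optimize import least_squares
f=np.load('scene.npy',allow_pickle=True).item(); W=cloud(f)
def unproj(uv,z):
    d=np.array([(uv[0]-f['cx'])/f['f'],(uv[1]-f['cy'])/f['f'],1])@f['R']; c=-f['R'].T@f['t']; return c+d*(z-c[2])/d[2]
s=5.926; up=lambda p,z:unproj((215+(p[0]+.5)/s-.5,175+(p[1]+.5)/s-.5),z)
C=np.array([up(p,45) for p in((62,248),(353,33),(750,283),(465,543))])[:,:2]; print('bin',C.round(0).tolist(),C.mean(0))
for i in range(4):
    e=C[(i+1)%4]-C[i]; print(np.linalg.norm(e).round(0),np.degrees(np.arctan2(e[1],e[0])).round(1))
hsv=cv2.cvtColor(f['img'],cv2.COLOR_BGR2HSV); m=cv2.inRange(hsv,(105,120,50),(125,255,255)); k=np.zeros_like(m); k[195:225,240:285]=1; m*=k
P=W[cv2.erode(m,np.ones((2,2)))>0]; tip=up((380,172),18.5)[:2]; print('n',len(P))
def res(p):
    a=np.radians(p[2]); d=np.array([np.cos(a),np.sin(a)]); q=P[:,:2]-p[:2]; t=-q[:,0]*d[1]+q[:,1]*d[0]
    r=np.hypot(t/16,(P[:,2]-18.5)/13.5); 
    return np.r_[(r-1)*14.5, (p[:2]+64*d-tip)/1.0]
o=least_squares(res,[570,-47,-32],loss='soft_l1',f_scale=2); print('stub origin,dir',o.x.round(1),'tip',tip.round(1),res(o.x)[-2:].round(1),np.median(abs(res(o.x)[:-2])))
a=np.radians(o.x[2]); d=np.array([np.cos(a),np.sin(a)]); q=(P[:,:2]-o.x[:2])@d; print('handle ext along tip dir (expect -54..8)',np.percentile(q,[1,99]))
print('handle mid',(o.x[:2]-23*d).round(1))
E
python3 stub.py
```

```text
bin [[446.0, 37.0], [700.0, -11.0], [640.0, -319.0], [392.0, -269.0]] [ 544.51279422 -140.53729755]
258.0 -10.6
314.0 -100.9
253.0 168.8
311.0 79.9
n 64
stub origin,dir [568.1 -45.9 -29.1] tip [623.7 -77.6] [0.3 0.6] 0.9361407625422538
handle ext along tip dir (expect -54..8) [-40.17497396  11.90107418]
handle mid [548.  -34.7]
```

Request:
arm_command(
  rows=[
    {"delta_pos": [-20,-17,2],"roll": 1.4,"jaw": 60},
    {"delta_pos": [-45,-38,5],"roll": 2.8,"jaw": 60},
    {"delta_pos": [-75,-63,8],"roll": 4.2,"jaw": 60},
    {"delta_pos": [-105,-88,10],"roll": 5.6,"jaw": 60},
    {"delta_pos": [-135,-113,12],"roll": 7.0,"jaw": 60},
    {"delta_pos": [-165,-138,15],"roll": 8.4,"jaw": 60},
    {"delta_pos": [-195,-163,18],"roll": 9.8,"jaw": 60},
    {"delta_pos": [-225,-188,20],"roll": 11.2,"jaw": 60},
    {"delta_pos": [-255,-213,22],"roll": 12.6,"jaw": 60},
    {"delta_pos": [-285,-238,25],"roll": 14.0,"jaw": 60},
    {"delta_pos": [-315,-263,28],"roll": 15.4,"jaw": 60},
    {"delta_pos": [-345,-288,31],"roll": 16.8,"jaw": 60},
    {"delta_pos": [-375,-313,34],"roll": 18.2,"jaw": 60},
    {"delta_pos": [-405,-338,37],"roll": 19.6,"jaw": 60},
    {"delta_pos": [-435,-363,40],"roll": 21.0,"jaw": 60},
    {"delta_pos": [-460,-385,43],"roll": 22.4,"jaw": 60},
    {"delta_pos": [-485,-406,46],"roll": 23.8,"jaw": 60},
    {"delta_pos": [-507,-425,48],"roll": 25.2,"jaw": 60},
    {"delta_pos": [-522,-438,50],"roll": 26.6,"jaw": 60},
    {"delta_pos": [-532,-446,50],"roll": 28.0,"jaw": 60},
  ],
  squeeze=20,
)

```text
time_s: 2.17
ee_pos: [547.3, -36.1, 163.4]
ee_rot: [180.0, 0.0, 22.4]
force: [0.4, 1.3, -0.2]
gripper_width: 54.7
gripper_force: 0.0
```

Request:
arm_command(
  rows=[
    {"delta_pos": [0,0,5],"roll": 1.4,"jaw": 60},
    {"delta_pos": [0,0,10],"roll": 2.8,"jaw": 60},
    {"delta_pos": [0,0,20],"roll": 4.2,"jaw": 60},
    {"delta_pos": [0,0,30],"roll": 5.6,"jaw": 60},
    {"delta_pos": [0,0,40],"roll": 7.0,"jaw": 60},
    {"delta_pos": [0,0,50],"roll": 8.4,"jaw": 60},
    {"delta_pos": [0,0,60],"roll": 9.6,"jaw": 60},
    {"delta_pos": [0,0,70],"roll": 10.4,"jaw": 60},
    {"delta_pos": [0,0,70],"roll": 10.4,"jaw": 60},
  ],
)

```text
time_s: 2.92
ee_pos: [545.0, -33.7, 92.2]
ee_rot: [179.9, 0.2, -29.2]
force: [0.4, -0.1, -0.0]
gripper_width: 54.7
gripper_force: 0.0
```

```bash
python3 - <<'E'
from h import *
s=env.state(); print(s['ee_pos'],s['ee_rot'],s['qpos'].round(1))
f=grab('scene'); a=f['img'][130:275,180:350]
cv2.imwrite('pics/near.png',cv2.resize(a,None,fx=4,fy=4,interpolation=cv2.INTER_CUBIC))
E
```

```text
[545.01421058 -33.71555868  92.16636541] [179.91347747   0.20531359 -29.2376225 ] [ -4.8  22.  103.3   0.   55.  114.5]
```

View pics/near.png

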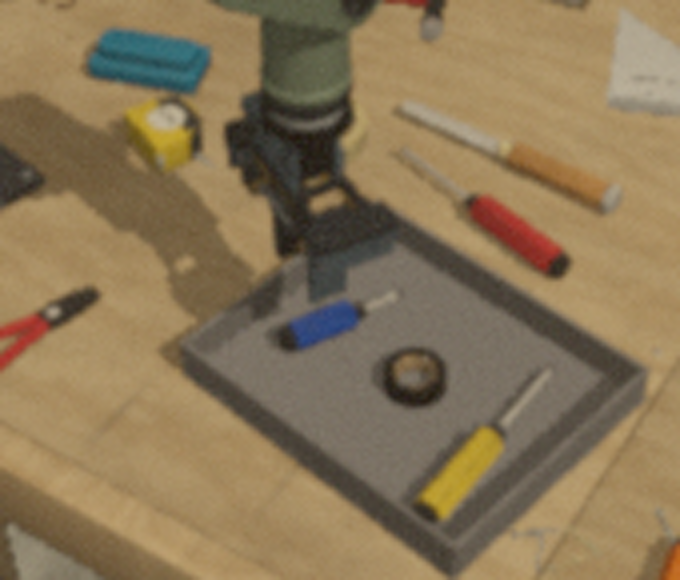

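The near picture shows the open fingers at (285,235) and (328,280), above the blue handle at (322,325). Before descending I check the offset by projection.

```bash
python3 - <<'E'
from h import *
f=np.load('scene.npy',allow_pickle=True).item()
for X in([545,-33.7,92],[545,-33.7,18.5],[547,-34.5,18.5],[566,-45,18.5],[621.7,-76.5,18.5],[511,-14,18.5]): print(X,((proj(f,np.array(X))-[180,130]+.5)*4).round(0))
a=np.radians(-29.2);c=np.array([np.sin(a),-np.cos(a),0])
for w in(27.3,-27.3): print('pad',((proj(f,np.array([545,-33.7,92])+w*c)-[180,130]+.5)*4).round(0))
E
```

```text
[545, -33.7, 92] [309. 273.]
[545, -33.7, 18.5] [311. 330.]
[547, -34.5, 18.5] [313. 329.]
[566, -45, 18.5] [334. 321.]
[621.7, -76.5, 18.5] [395. 297.]
[511, -14, 18.5] [272. 345.]
pad [324. 293.]
pad [295. 254.]
```

Request:
arm_command(
  rows=[
    {"delta_pos": [2,0,20],"roll": 0,"jaw": 60},
    {"delta_pos": [4,0,40],"roll": 0,"jaw": 60},
    {"delta_pos": [6,0,58],"roll": 0,"jaw": 60},
    {"delta_pos": [6,0,70],"roll": 0,"jaw": 60},
    {"delta_pos": [6,0,78],"roll": 0,"jaw": 60},
    {"delta_pos": [6,0,82],"roll": 0,"jaw": 60},
    {"delta_pos": [6,0,82],"roll": 0,"jaw": 60},
    {"delta_pos": [6,0,82],"roll": 0,"jaw": 20},
    {"delta_pos": [6,0,82],"roll": 0,"jaw": 0},
    {"delta_pos": [6,0,82],"roll": 0,"jaw": 0},
    {"delta_pos": [6,0,82],"roll": 0,"jaw": 0},
    {"delta_pos": [6,0,82],"roll": 0,"jaw": 0},
  ],
)

```text
time_s: 3.97
ee_pos: [552.1, -36.8, 12.6]
ee_rot: [-180.0, -0.1, -29.2]
force: [-0.4, -0.0, 2.1]
gripper_width: 30.1
gripper_force: 20.0
```

Request:
arm_command(
  rows=[
    {"delta_pos": [0,0,-10],"roll": 0,"jaw": 0},
    {"delta_pos": [0,0,-25],"roll": 0,"jaw": 0},
    {"delta_pos": [0,0,-45],"roll": 0,"jaw": 0},
    {"delta_pos": [0,0,-60],"roll": -0.5,"jaw": 0},
    {"delta_pos": [10,-3,-65],"roll": -1.2,"jaw": 0},
    {"delta_pos": [28,-8,-65],"roll": -2,"jaw": 0},
    {"delta_pos": [46,-13,-65],"roll": -3,"jaw": 0},
    {"delta_pos": [64,-18,-65],"roll": -3.7,"jaw": 0},
    {"delta_pos": [78,-22,-65],"roll": -3.7,"jaw": 0},
    {"delta_pos": [85,-25,-65],"roll": -3.7,"jaw": 0},
    {"delta_pos": [85,-25,-65],"roll": -3.7,"jaw": 0},
    {"delta_pos": [85,-25,-65],"roll": -3.7,"jaw": 0},
  ],
)

```text
time_s: 4.97
ee_pos: [637.3, -56.2, 76.9]
ee_rot: [-180.0, 0.1, -10.7]
force: [-0.2, -0.1, -0.3]
gripper_width: 29.7
gripper_force: 20.0
```

```bash
python3 - <<'E'
from h import *
s=env.state(); print(s['ee_pos'],s['ee_rot'],s['gripper_width'],s['force'])
f=grab('scene'); a=f['img'][110:260,200:370]
cv2.imwrite('pics/lift.png',cv2.resize(a,None,fx=4,fy=4,interpolation=cv2.INTER_CUBIC))
T=s['ee_pos']; a=np.radians(s['ee_rot'][2]); d=np.array([np.cos(a),np.sin(a),0])
for k in(-41,0,31,80,87,95): print(k,((proj(f,T+[0,0,6]+k*d)-[200,110]+.5)*4).round(0))
E
```

```text
[637.3274528  -56.21825828  76.86708537] [-1.79997374e+02  7.59161731e-02 -1.06847333e+01] 29.74361818538599 [-0.15271913 -0.14170658 -0.26050274]
-41 [275. 332.]
0 [306. 309.]
31 [328. 292.]
80 [363. 266.]
87 [368. 263.]
95 [374. 258.]
```

View pics/lift.png

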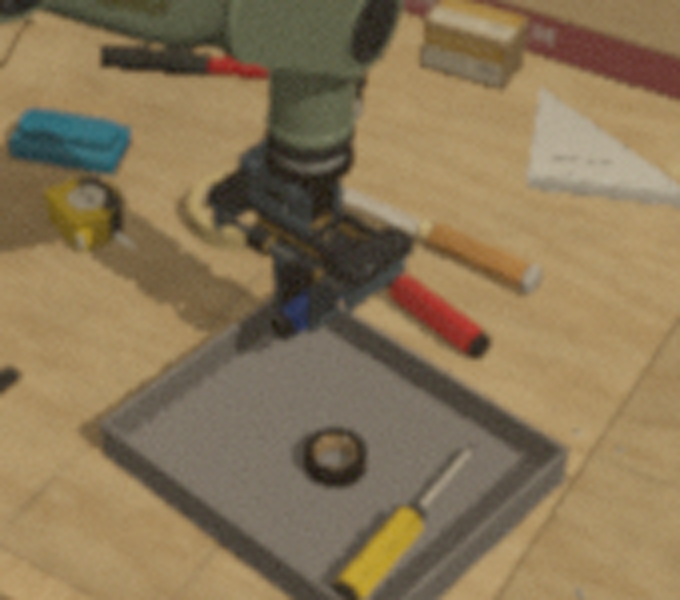

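The lift picture shows the stub held level, with its cap at (280,325) below the fingers; the tape (335,455) and yellow driver (385,545) are undisturbed. The tool can only point down, so I tilt the driver in a light grip, resting its shank on the far bin rim.

Request:
arm_command(
  rows=[
    {"delta_pos": [0,0,15],"roll": 0,"jaw": 0},
    {"delta_pos": [0,0,28],"roll": 0,"jaw": 0},
    {"delta_pos": [0,0,33],"roll": 0,"jaw": 0},
    {"delta_pos": [0,0,36],"roll": 0,"jaw": 0},
    {"delta_pos": [0,0,39],"roll": 0,"jaw": 0},
    {"delta_pos": [0,0,42],"roll": 0,"jaw": 0},
    {"delta_pos": [0,0,45],"roll": 0,"jaw": 0},
    {"delta_pos": [0,0,48],"roll": 0,"jaw": 0},
    {"delta_pos": [0,0,50],"roll": 0,"jaw": 0},
    {"delta_pos": [0,0,51],"roll": 0,"jaw": 0},
    {"delta_pos": [0,0,51],"roll": 0,"jaw": 0},
    {"delta_pos": [0,0,51],"roll": 0,"jaw": 0},
  ],
  squeeze=6,
)

```text
time_s: 6.02
ee_pos: [638.2, -56.4, 26.0]
ee_rot: [-180.0, -0.0, -10.7]
force: [-0.1, 0.7, 0.1]
gripper_width: 30.7
gripper_force: 6.0
```

Request:
arm_command(
  rows=[
    {"delta_pos": [0,0,0],"roll": 0,"jaw": 0},
    {"delta_pos": [0,0,0],"roll": 0,"jaw": 0},
    {"delta_pos": [0,0,-10],"roll": 0,"jaw": 0},
    {"delta_pos": [0,0,-30],"roll": 0,"jaw": 0},
    {"delta_pos": [0,0,-55],"roll": -0.5,"jaw": 0},
    {"delta_pos": [-10,-8,-75],"roll": -1.5,"jaw": 0},
    {"delta_pos": [-25,-20,-90],"roll": -2.8,"jaw": 0},
    {"delta_pos": [-40,-33,-105],"roll": -4.2,"jaw": 0},
    {"delta_pos": [-56,-46,-115],"roll": -5.6,"jaw": 0},
    {"delta_pos": [-72,-60,-125],"roll": -7.0,"jaw": 0},
    {"delta_pos": [-88,-73,-134],"roll": -8.4,"jaw": 0},
    {"delta_pos": [-104,-86,-134],"roll": -9.8,"jaw": 0},
    {"delta_pos": [-120,-99,-134],"roll": -11.2,"jaw": 0},
    {"delta_pos": [-135,-112,-134],"roll": -12.6,"jaw": 0},
    {"delta_pos": [-150,-124,-134],"roll": -14.0,"jaw": 0},
    {"delta_pos": [-163,-135,-134],"roll": -15.4,"jaw": 0},
    {"delta_pos": [-174,-144,-134],"roll": -16.8,"jaw": 0},
    {"delta_pos": [-180,-149,-134],"roll": -17.9,"jaw": 0},
    {"delta_pos": [-182,-150,-134],"roll": -17.9,"jaw": 0},
    {"delta_pos": [-182,-150,-134],"roll": -17.9,"jaw": 0},
  ],
  squeeze=35,
)

```text
time_s: 7.68
ee_pos: [486.5, 125.0, 160.4]
ee_rot: [180.0, -0.0, 78.7]
force: [0.2, 0.2, -0.7]
gripper_width: 28.9
gripper_force: 35.0
```

```bash
cat > look.py <<'E'
from h import *
import sys
s=env.state(); T=s['ee_pos']; print(T,s['ee_rot'],s['gripper_width'],s['force'].round(2))
F=[grab('scene') for _ in range(4)]; f=dict(F[0]); f['img']=np.mean([g['img'] for g in F],0).astype(np.uint8)
zs=np.stack([g['z_map'] for g in F]); zs[zs<=0]=np.nan; f['z_map']=np.nan_to_num(np.nanmedian(zs,0)); np.save(sys.argv[1],f,allow_pickle=True)
x0,y0=(int(k) for k in proj(f,T)-[60,60]); S=6
img=cv2.resize(f['img'][y0:y0+98,x0:x0+130],None,fx=S,fy=S,interpolation=cv2.INTER_CUBIC)
print('crop origin',x0,y0)
a=np.radians(s['ee_rot'][2]);b=np.radians(18.1);d=np.array([np.cos(a)*np.cos(b),np.sin(a)*np.cos(b),np.sin(b)])
for k in(-41,0,31,87): 
    q=((proj(f,T+[0,0,6]+k*d)-[x0,y0]+.5)*S).astype(int); print(k,q); cv2.circle(img,q,3,(0,0,255),-1)
cv2.imwrite(f'pics/{sys.argv[1]}.png',img)
E
python3 look.py stage
```

```text
[486.5356314  124.95739284 160.42799285] [ 1.79984921e+02 -4.59722026e-03  7.87320826e+01] 28.940898263187087 [ 0.22  0.24 -0.66]
crop origin 149 116
-41 [409 407]
0 [363 359]
31 [328 323]
87 [267 260]
```

View pics/stage.png

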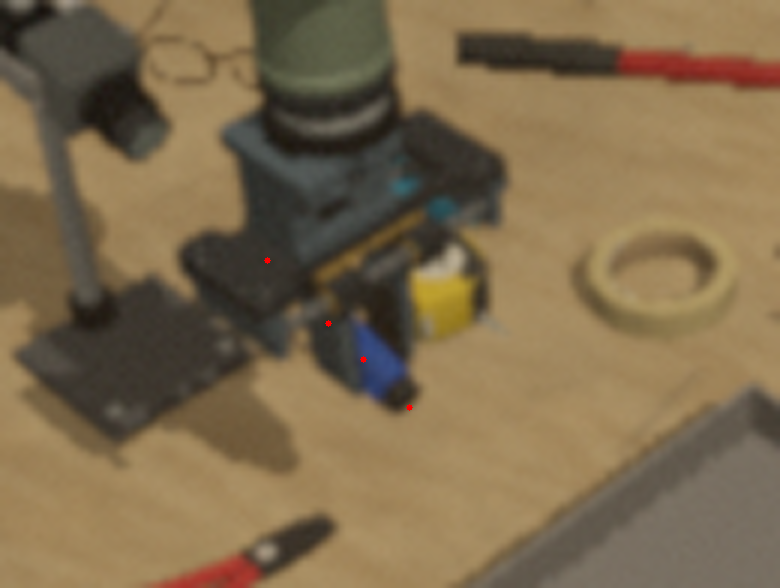

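The stage picture shows the stub gripped, cap lower right at (400,395) and tilted as intended, but the tip is hidden behind the gripper body. I swing the tool about its z so the tip faces the scene camera, to measure tilt and tip.

Request:
arm_command(
  rows=[
    {"delta_pos": [0,0,0],"roll": -1.3,"jaw": 0},
    {"delta_pos": [0,0,0],"roll": -2.6,"jaw": 0},
    {"delta_pos": [0,0,0],"roll": -3.9,"jaw": 0},
    {"delta_pos": [0,0,0],"roll": -5.2,"jaw": 0},
    {"delta_pos": [0,0,0],"roll": -6.5,"jaw": 0},
    {"delta_pos": [0,0,0],"roll": -7.8,"jaw": 0},
    {"delta_pos": [0,0,0],"roll": -9.1,"jaw": 0},
    {"delta_pos": [0,0,0],"roll": -10.4,"jaw": 0},
    {"delta_pos": [0,0,0],"roll": -11.7,"jaw": 0},
    {"delta_pos": [0,0,0],"roll": -13,"jaw": 0},
    {"delta_pos": [0,0,0],"roll": -14.3,"jaw": 0},
    {"delta_pos": [0,0,0],"roll": -15.6,"jaw": 0},
    {"delta_pos": [0,0,0],"roll": -16.9,"jaw": 0},
    {"delta_pos": [0,0,0],"roll": -18.2,"jaw": 0},
    {"delta_pos": [0,0,0],"roll": -19.5,"jaw": 0},
    {"delta_pos": [0,0,0],"roll": -20.3,"jaw": 0},
    {"delta_pos": [0,0,0],"roll": -20.3,"jaw": 0},
    {"delta_pos": [0,0,0],"roll": -20.3,"jaw": 0},
  ],
)

```text
time_s: 9.38
ee_pos: [487.2, 124.4, 159.9]
ee_rot: [180.0, -0.0, -179.9]
force: [-1.1, -0.2, -0.7]
gripper_width: 29.4
gripper_force: 35.0
```

```bash
python3 look.py side
```

```text
[487.22278427 124.39961066 159.90090702] [ 1.79996372e+02 -2.71517225e-03 -1.79855870e+02] 29.411604565456006 [-1.11 -0.24 -0.71]
crop origin 149 116
-41 [407 338]
0 [364 360]
31 [331 376]
87 [267 408]
```

View pics/side.png

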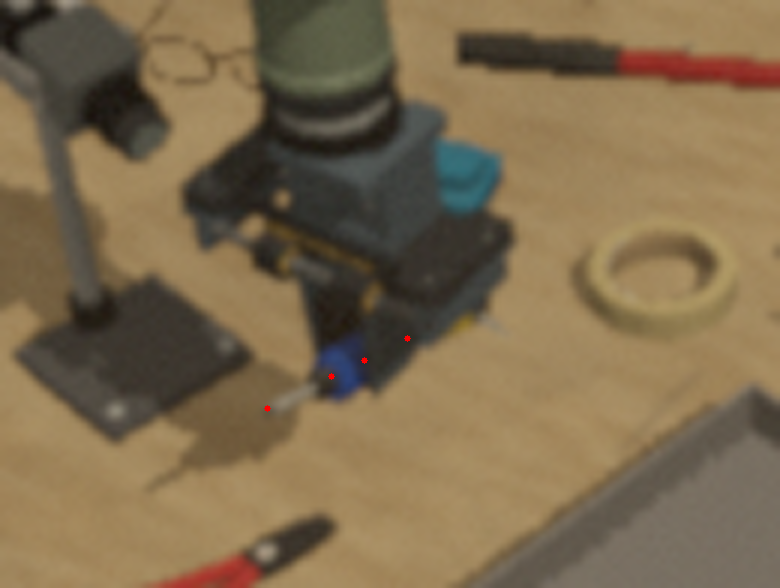

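The side picture shows the tip at about (268,407), the shank-to-collar junction near (322,381) and the blue handle at (345,370), almost exactly on the predicted points. I measure it precisely.

```bash
python3 - <<'E'
from h import *
f=np.load('side.npy',allow_pickle=True).item()
T=np.array([487.2,124.4,159.9])
c=-f['R'].T@f['t']
def onplane(uv,y):
    d=np.array([(uv[0]-f['cx'])/f['f'],(uv[1]-f['cy'])/f['f'],1])@f['R']; return c+d*(y-c[1])/d[1]
# shank brightness ridge: per column, saturation-weighted centroid
g=f['img'].astype(float); b=g[...,0]-0.45*g[...,2]   # blue-ish (steel) relative to wood
for u in range(191,206):
    col=b[178:190,u]; w=np.clip(col-np.median(col)-6,0,None); v=178+(w*np.arange(12)).sum()/max(w.sum(),1e-9)
    X=onplane((u,v),T[1]); print(u,round(v,2),w.max().round(0),'fwd',(T[0]-X[0]).round(1),'z',(X[2]-T[2]).round(1), W.round(0) if (W:=cloud(f)[int(round(v)),u]) is not None else '')
E
```

```text
191 178.0 0.0 fwd 87.1 z 61.5 [573. 307.  -1.]
192 178.0 0.0 fwd 82.7 z 58.1 [575. 303.  -1.]
193 183.0 2.0 fwd 82.1 z 35.3 [555. 281.  -1.]
194 183.15 15.0 fwd 77.8 z 31.2 [409. 124. 192.]
195 182.92 21.0 fwd 73.1 z 28.6 [410. 120. 193.]
196 182.57 22.0 fwd 68.3 z 26.4 [415. 121. 189.]
197 182.01 21.0 fwd 63.3 z 25.0 [421. 121. 189.]
198 181.58 16.0 fwd 58.4 z 23.1 [423. 119. 188.]
199 180.97 17.0 fwd 53.4 z 21.9 [432. 122. 185.]
200 180.52 12.0 fwd 48.4 z 20.1 [434. 120. 184.]
201 180.28 7.0 fwd 43.5 z 17.4 [439. 120. 184.]
202 178.0 1.0 fwd 37.2 z 23.0 [445. 119. 189.]
203 178.0 1.0 fwd 32.4 z 19.3 [448. 118. 187.]
204 180.33 11.0 fwd 29.2 z 6.0 [447. 114. 181.]
205 179.67 42.0 fwd 24.0 z 5.0 [451. 113. 179.]
```

Request:
arm_command(
  rows=[
    {"delta_pos": [0,0,0],"roll": 1.3,"jaw": 0},
    {"delta_pos": [0,0,0],"roll": 2.6,"jaw": 0},
    {"delta_pos": [0,0,0],"roll": 3.9,"jaw": 0},
    {"delta_pos": [0,0,0],"roll": 5.2,"jaw": 0},
    {"delta_pos": [0,0,0],"roll": 6.5,"jaw": 0},
    {"delta_pos": [0,0,0],"roll": 7.8,"jaw": 0},
    {"delta_pos": [0,0,0],"roll": 9.1,"jaw": 0},
    {"delta_pos": [0,0,0],"roll": 10.4,"jaw": 0},
    {"delta_pos": [0,0,0],"roll": 11.7,"jaw": 0},
    {"delta_pos": [0,0,0],"roll": 13,"jaw": 0},
    {"delta_pos": [0,0,0],"roll": 14.3,"jaw": 0},
    {"delta_pos": [0,0,0],"roll": 15.6,"jaw": 0},
    {"delta_pos": [0,0,0],"roll": 16.9,"jaw": 0},
    {"delta_pos": [0,0,0],"roll": 18.2,"jaw": 0},
    {"delta_pos": [0,0,0],"roll": 19.5,"jaw": 0},
    {"delta_pos": [0,0,0],"roll": 20.3,"jaw": 0},
    {"delta_pos": [0,0,0],"roll": 20.3,"jaw": 0},
    {"delta_pos": [0,0,0],"roll": 20.3,"jaw": 0},
  ],
)

```text
time_s: 11.08
ee_pos: [487.0, 124.7, 159.9]
ee_rot: [180.0, -0.0, 78.9]
force: [0.7, 0.9, -0.3]
gripper_width: 29.9
gripper_force: 35.0
```

Request:
arm_command(
  rows=[
    {"delta_pos": [5,0,-2],"roll": 0,"jaw": 0},
    {"delta_pos": [13,0,-5],"roll": 0,"jaw": 0},
    {"delta_pos": [22,0,-8],"roll": 0,"jaw": 0},
    {"delta_pos": [31,0,-11],"roll": 0,"jaw": 0},
    {"delta_pos": [39,0,-14],"roll": 0,"jaw": 0},
    {"delta_pos": [45,0,-16],"roll": 0,"jaw": 0},
    {"delta_pos": [48,0,-17],"roll": 0,"jaw": 0},
    {"delta_pos": [50,0,-18],"roll": 0,"jaw": 0},
    {"delta_pos": [50,0,-18],"roll": 0,"jaw": 0},
    {"delta_pos": [50,0,-18],"roll": 0,"jaw": 0},
    {"delta_pos": [50,0,-18],"roll": 0,"jaw": 0},
    {"delta_pos": [50,0,-18],"roll": 0,"jaw": 0},
  ],
)

```text
time_s: 12.08
ee_pos: [496.5, 173.5, 177.8]
ee_rot: [-180.0, 0.0, 78.8]
force: [0.3, 0.1, -1.5]
gripper_width: 29.8
gripper_force: 35.0
```

```bash
python3 look.py final
```

```text
[496.53235752 173.45965931 177.8358214 ] [-1.79986238e+02  9.96273832e-03  7.88008577e+01] 29.80701973845719 [ 0.32  0.14 -1.45]
crop origin 139 106
-41 [411 404]
0 [365 358]
31 [331 323]
87 [271 261]
```

View pics/final.png

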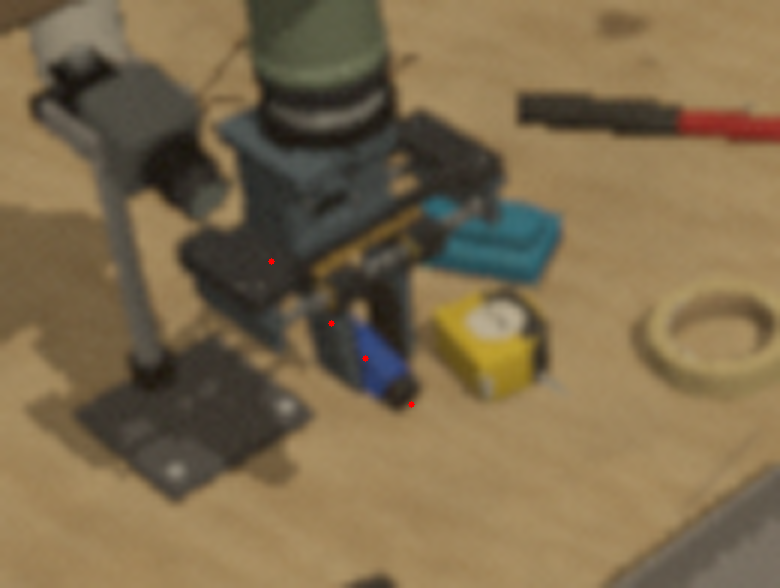

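The final picture shows the stub's cap at (402,392), its axis pointing up at the lens at (205,190). The gripper is clear of the camera and the pose is still, so I hand in.

```bash
python3 -c "
from h import env
print(env.state()['qvel'].round(2)); print(env.job_done())"
```

```text
[ 0.05  0.08  0.02 -0.07  0.07  0.  ]
the job is handed in; nothing more can be done
None
```

I handed the job in at about 12 s with the blue stubby screwdriver held still, its blade aimed up the line of sight (tilt measured at about 18–20° against the camera's 18°) and its tip 60 mm from the lens by my measurements; the gripper hides the tip from the scene camera there, so that last position is calculated rather than seen.

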